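Uncouple the tow bar of a bench shaker

TASK

Park the bench shaker's drive by pushing the red sprung plunger on its trip box all the way down. Then pull the orange latch tab of the tow-bar coupler sideways against its spring by pinching it fully towards the dark fixed plate opposite, lift the tow bar straight off the ball until it is about 10 cm higher than it sat, and finish holding it there, raised and level, in the gripper. Leave the beaker, the flask and the small carton where they stand.

Things in the scene. Friction and masses are not known exactly. Their poses are not given: they have to be found in the camera images.
- hitch: fixed bed of the bench shaker, grey plate 250 (x) x 110 (y) x 12 mm. Origin on the worktop under the steel ball; +x runs from the ball along the tow bar to the white drive housing (66 x 94 mm, x from 128 to 194 mm, top 78 mm above the worktop)
- ball (a point): centre of the steel ball (diameter 24 mm) of the hitch, 53 mm above the worktop. Below it a collar of diameter 21 mm with a flat underside at 43 mm, a neck of diameter 12 mm and a dark pedestal 68 x 48 mm whose top is at 30 mm
- saddle (a point): middle of the rest of the open saddle that carries the bar's tongue, 85 mm from the ball axis along the hitch's +x and 48 mm above the worktop; its cheeks stand 30 mm apart and up to 66 mm above the worktop
- tow_bar: loose aluminium tow bar, 0.3 to 0.45 kg, centre of mass within 20 mm of the ball axis. Coupler housing 60 (x) x 36 (y) x 43 mm, open below, over the ball; tongue 24 mm wide, 12 mm thick along +x to x = 109 mm. Origin on the ball axis at the underside of the coupler's feet, 30 mm above the worktop when seated; z up; when seated its axes are those of the hitch within a few degrees
- tab (a point): on the outer (-y) face of the orange latch tab, 13 mm below its top; moves with the latch. Tab 24 mm wide (x), 4 mm thick (y); in the tow bar's frame its outer face is at y = -32 mm locked, -23 mm fully pulled, its top at z = 75 mm. Free on the outside from the top down to 40 mm above the worktop
- plate (a point): on the outer (+y) face of the dark fixed grip plate of the tow bar, 13 mm below its top. Plate 24 mm wide (x), 4 mm thick (y); outer face at y = +22 mm, top at z = 75 mm in the tow bar's frame
- pinch (a point): point on the tow bar midway between the outer faces of the grip plate and the fully pulled tab: x = 0, y = -0.5 mm, z = 62 mm in its frame, 92 mm above the worktop when seated. Close the fingers along the bar's y about this point: the pinch is 54 mm wide at first, 45 mm with the latch fully pulled
- latch (a joint): latch slide along the tow bar's +y: 0 locked (sprung home), 0.009 m fully pulled. Spring 4.8 N at 0, 10.2 N at the end; springs back when let go. Locked, its keeper lies under the ball's collar and the bar cannot be lifted (2 mm of play); clear of the collar from about 0.005 m
- plunger_top (a point): centre of the top of the red mushroom plunger, diameter 32 mm, 74 mm above the worktop when up and 62 mm when fully pressed; it stands in the middle of a fixed grey trip box 80 x 80 x 46 mm with a yellow collar (diameter 40 mm, top 51 mm)
- plunger (a joint): plunger stroke, downwards: 0 up, 0.012 m fully pressed; sprung, 3 N at the start and 9 N at the end, comes up again by itself
- beaker: small clear glass beaker, 58 x 54 x 70 mm, loose; origin at the centre of its underside; leave alone
- flask: conical flask, diameter 79 mm, 132 mm high, loose; origin at the centre of its underside; leave alone
- filter_box: small white and teal carton, 62 x 90 x 48 mm, loose; origin at the centre of its underside; leave alone
There are look-alikes about, which are no part of the job. What is shaped like the part that bears plunger_top but blue is not meant.

How it is judged:
By the outcome, as a careful person would: the job done as asked, in the order asked, and still so for the second after the job is handed in, while the arm keeps its last pose, push and grip.
It also fails if it takes over 48 s, if anything falls off the work surface, if the arm or the gripper's body presses on something with over 40 N, if the wrist force passes 120 N, or if a joint passes its speed limit or range.

ROBOT

A 6-joint arm with a two-finger parallel gripper is mounted at the origin on a cart in front of the work surface, level with it; the furniture and walls round the work are solid. World frame = base frame: x ahead of the robot, y to its left, z up, the work surface at z = 0. Lengths are in m, angles in rad, forces in N, time in s.
With the tool pointing down it reaches from about 0.3 to 1 m from the base axis. Payload 5.1 kg.
Tool frame: the origin (TCP) lies midway between the tips of the shut fingers; the grasp point (between the pads) lies 19 mm behind it; z points along the fingers, y is the line along which they close (so a half turn about z gives the same grasp; the last joint's range is limited). The gripper opens to 95 mm and grips with 3 to 60 N. Pads are 20 mm wide; open, the fingers measure 119 mm over their backs; the gripper's body (75 mm by 180 mm) begins 59 mm behind the grasp point.
Start: joints at [-1.315, 0.124, 1.65, -0, 1.367, -0.083], TCP at [0.216, -0.613, 0.186] pointing down, gripper open.
Joint ranges: [-2.61, 2.61], [-1.02, 2.33], [0.03, 2.71], [-1.35, 4.49], [0.32, 2.68], [-2.91, 2.91]. Speed limits (rad/s): [2.57, 2.57, 3.14, 3.14, 3.14, 3.14].

INTERFACE

Orientations are given as a unit quaternion [x, y, z, w].
In Python, from bench import robot gives the robot as it stands.
- The arm moves only by the shell command python3 -m inch 'ROWS' [FORCE]. ROWS is text: rows parted by semicolons, each of 7 numbers parted by spaces: the shift along the tool's x, y, z in units of 40 mm (1.0 is 40 mm), then the turn, a rotation vector about the tool's x, y, z in units of 6 degrees (1.0 is 6 degrees), then the finger opening in mm, from 0 to 95.1. In form: dx dy dz ax ay az fingers; .... A call has 1 to 8 rows; each row is the pose to reach, as a shift and turn from the pose commanded when the call began, along the tool's axes at that moment; what a row does not reach only later rows make up. A row lasts 1/12 s, in which the tool goes at most 41.7 mm and 7.16 degrees, less where a joint would pass 70% of its speed; a pose out of reach is approached as far as the arm can. A call with a gripper value outside its range is refused whole. The fingers move at their own pace and stop on an object; FORCE is the grip in N (left out, the last holds). Time passes only in rows, so rows that repeat a pose let the fingers close. It gives the time, the measured TCP pose, the force, the opening and the grip force at its end, in the units of the state.
- robot.read_state(): the state, without advancing time (a new reading comes with each control period).
- robot.get_image(name): name is "scene" or "side" or "wrist"; returns the picture (420x560x3 uint8, red, green, blue); there is no depth.
- robot.calibration(name): a dict with "camera_matrix" (3x3 intrinsics, pixels), "rvec" (rotation vector, rad) and "tvec" (3), from world to camera coordinates, as OpenCV has them. Camera axes: x right, y down, z forward; pixel columns grow to the right and rows downward; lengths in m; the calibration is good to about 2 mm. The wrist camera is an equidistant fisheye: a pixel r from the principal point sees the ray r / f radians off the axis. A picture is of the moment at which its call begins: read the wrist's pose just before it. calibration takes no time and is no camera call; for the wrist camera it gives the pose at the moment of the call.
- robot.hand_in(): hands the job in; it is judged then, once.
Trained networks look in the newest picture that a camera, given by its name, has taken for a name from the list of things; names that differ only in an ending like _2 or _b are one class to them, and where a whole thing is asked for, a point or a joint stands for the part that bears it (a point fixed in the world has none). Each returns a list of dicts, best first, with "p" (0 to 1); they miss things now and then, are a little off and sometimes report something else, mostly with a low value. They report only what shows in the picture. A call takes as long as a camera call. They do not tell look-alikes from the thing itself.
- robot.spot_in(camera, target): "rect" ([left, top, right, bottom] in pixels, round what is visible of it).
- robot.outline_of(camera, target): "pixels" (420x560 bool, what is visible of it) and "rect" ([left, top, right, bottom] in pixels, round what is visible of it).
- robot.landmark_of(camera, target): "position" ([row, column] in pixels: a listed point, or the origin of a listed thing).
The state is a dict: "time": time; "joint_pos": joint angles; "qd": joint speeds; "joint_torque": joint torques, N m; "tcp_pos": TCP position; "orientation": TCP orientation; "wrist_force": force on the tool from outside, world axes, zero at the start; "wrist_torque": the same for the moment, N m; "width": opening from 0.0 (shut) to 1.0 (fully open); "grasp_force": force on a finger pad.
Only numpy, scipy, OpenCV 4.12 (cv2) and the standard library are available. Lean on these libraries where they do the work, as an engineer would, in place of code of your own. Each camera call takes 0.05 s, during which the arm holds its last target. There are 200 camera calls.

## Working session

There is one attempt and no reset: what is moved stays moved. The work goes in short steps, Python scripts to look and compute and a shell command to move; the robot and the scene stay as the last step left them, time stands still between calls to the robot, and variables do not carry over. Pictures are saved under pics/ and viewed, at most 10 in all, crops included, and the job is handed in when it is done.

```bash
ls; mkdir -p pics
cat > h.py <<'E'
from bench import robot
import numpy as np, cv2
from scipy.spatial.transform import Rotation as R
def cal(n):
    c=robot.calibration(n); return np.array(c["camera_matrix"]),np.array(c["rvec"],float).ravel(),np.array(c["tvec"],float).ravel()
def ray(n,rc,c=None):
    K,r,t=c or cal(n); Rm=R.from_rotvec(r).as_matrix()
    x=(rc[1]-K[0,2])/K[0,0]; y=(rc[0]-K[1,2])/K[1,1]
    if n=="wrist":
        th=np.hypot(x,y); s=np.sin(th)/max(th,1e-9); d=np.array([x*s,y*s,np.cos(th)])
    else: d=np.array([x,y,1.])
    d=Rm.T@d; return -Rm.T@t,d/np.linalg.norm(d)
def atz(n,rc,z,c=None):
    o,d=ray(n,rc,c); return o+d*(z-o[2])/d[2]
def tri(rs):
    A=0;b=0
    for o,d in rs:
        P=np.eye(3)-np.outer(d,d); A=A+P; b=b+P@o
    return np.linalg.solve(A,b)
def proj(n,p,c=None):
    K,r,t=c or cal(n); q=R.from_rotvec(r).as_matrix()@np.array(p)+t
    if n=="wrist":
        h=np.hypot(q[0],q[1]); th=np.arctan2(h,q[2]); q=np.array([q[0]/h*th,q[1]/h*th,1])
    else: q=q/q[2]
    return np.array([K[1,1]*q[1]+K[1,2],K[0,0]*q[0]+K[0,2]])
E
python3 - <<'E'
from h import *
np.set_printoptions(precision=4,suppress=True)
ims=[]
H=dict(ball=.053,saddle=.048,tab=.092,plate=.092,pinch=.092,plunger_top=.074,tow_bar=.03,hitch=0,beaker=0,flask=0,filter_box=0)
for n in ["scene","side","wrist"]:
    c=cal(n); im=robot.get_image(n); cv2.imwrite(f"pics/{n}0.png",im[:,:,::-1]); ims.append(im)
    for k,z in H.items():
        for d in robot.landmark_of(n,k)[:3]:
            if d["p"]>.2: print(n,k,round(d["p"],2),np.round(d["position"]),atz(n,d["position"],z,c))
s=robot.read_state(); print(s["time"],s["tcp_pos"],s["orientation"],s["width"],s["wrist_force"])
E
```

```text
pics
scene ball 0.57 [225. 249.] [0.5545 0.0481 0.053 ]
scene saddle 0.65 [215. 228.] [0.6214 0.0814 0.048 ]
scene tab 0.61 [212. 254.] [0.561  0.0265 0.092 ]
scene plate 0.73 [220. 243.] [0.5512 0.068  0.092 ]
scene plate 0.55 [216. 250.] [0.554  0.0436 0.092 ]
scene pinch 0.65 [218. 247.] [0.5505 0.0538 0.092 ]
scene tow_bar 0.68 [233. 247.] [0.5466 0.0596 0.03  ]
scene hitch 0.92 [237. 246.] [0.5574 0.0592 0.    ]
scene beaker 0.75 [284. 170.] [0.5243 0.3162 0.    ]
scene flask 0.89 [244. 142.] [0.6903 0.3319 0.    ]
scene filter_box 0.56 [167. 315.] [ 0.692  -0.2709  0.    ]
side ball 0.91 [239. 260.] [0.5571 0.0554 0.053 ]
side saddle 0.84 [239. 231.] [0.6361 0.0797 0.048 ]
side tab 0.65 [238. 262.] [0.5339 0.0883 0.092 ]
side tab 0.51 [220. 263.] [0.5612 0.0184 0.092 ]
side plate 0.91 [230. 257.] [0.5599 0.0633 0.092 ]
side pinch 0.58 [228. 258.] [0.5631 0.0515 0.092 ]
side plunger_top 0.57 [157. 319.] [ 0.5323 -0.4053  0.074 ]
side plunger_top 0.54 [185. 314.] [ 0.4934 -0.2257  0.074 ]
side plunger_top 0.51 [186. 358.] [ 0.3581 -0.2713  0.074 ]
side tow_bar 0.74 [238. 262.] [0.5635 0.0266 0.03  ]
side hitch 0.7 [248. 262.] [0.5617 0.0339 0.    ]
side beaker 0.96 [331. 222.] [0.5323 0.3282 0.    ]
side flask 0.75 [311. 165.] [0.6924 0.329  0.    ]
side filter_box 0.71 [184. 266.] [ 0.689  -0.2693  0.    ]
1.8 [ 0.216  -0.6131  0.1857] [0.9857 0.1686 0.     0.    ] 0.9990124343345302 [-0.3598 -0.1339 -0.0357]
```

Run:
```python
import cv2,numpy as np
a=[cv2.imread(f"pics/{n}0.png") for n in ["scene","side"]]
cv2.imwrite("pics/a.png",cv2.resize(a[0],(800,600)));cv2.imwrite("pics/b.png",cv2.resize(a[1],(800,600)))
```

```text
(no output)
```

View pics/a.png

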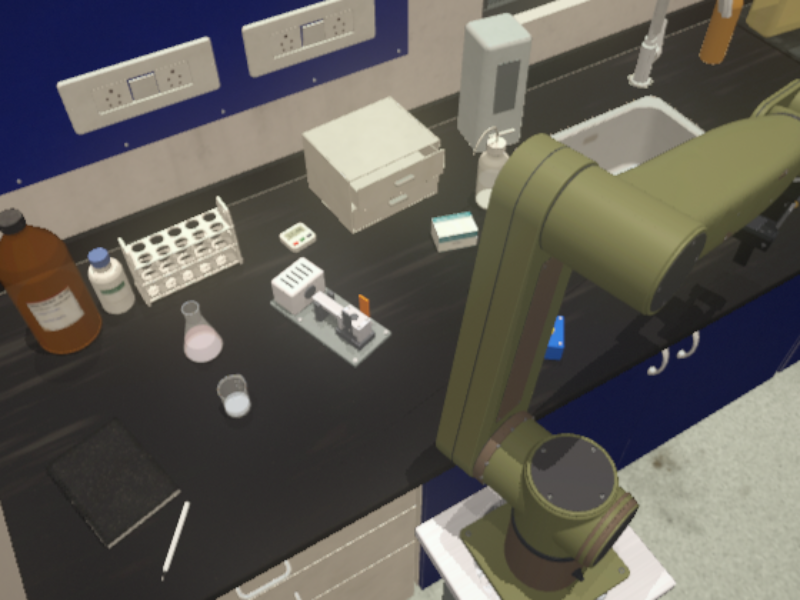

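View pics/b.png

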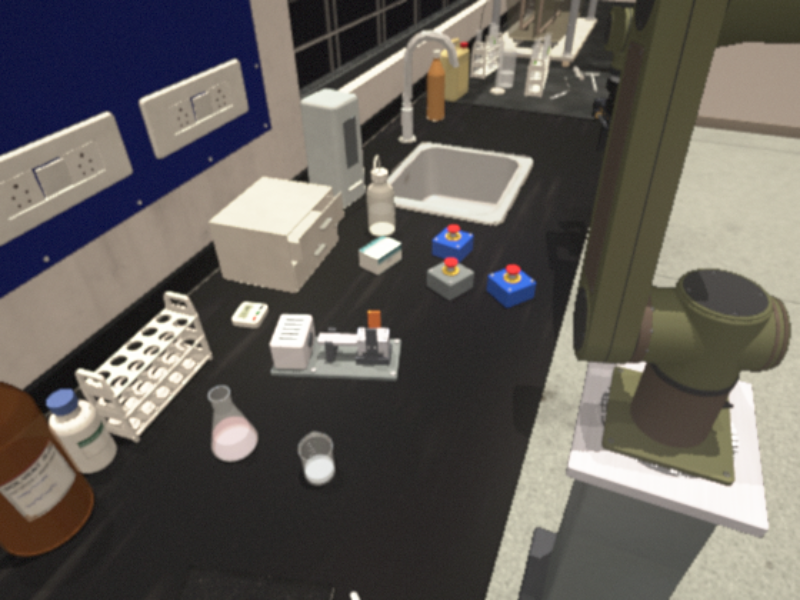

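The scene view shows the hitch at about (330,310) of 800x600, with the arm hiding the trip boxes. In the side view the grey trip box is at (450,265) and blue look-alikes are at (453,235) and (512,280). The grey one is therefore the detection at (0.493,-0.226). I'm moving towards it with the fingers shutting.

```bash
python3 -m inch '9.3 -6.8 0 0 0 0 0;9.3 -6.8 0 0 0 0 0;9.3 -6.8 0 0 0 0 0;9.3 -6.8 0 0 0 0 0;9.3 -6.8 0 0 0 0 0;9.3 -6.8 0 0 0 0 0;9.3 -6.8 0 0 0 0 0;9.3 -6.8 0 0 0 0 0' 20
```

```text
time: 2.47
tcp_pos: [0.4051, -0.3363, 0.186]
orientation: [0.986, 0.168, 0.0, 0.0]
wrist_force: [1.2, -0.7, 0.2]
width: 0.497
grasp_force: 0.0
```

```bash
python3 -m inch '2.6 -1.7 0 0 0 0 0;2.6 -1.7 0 0 0 0 0;2.6 -1.7 0 0 0 0 0;2.6 -1.7 0 0 0 0 0;2.6 -1.7 0 0 0 0 0;2.6 -1.7 0 0 0 0 0'
python3 - <<'E'
from h import *
np.set_printoptions(precision=4,suppress=True)
s=robot.read_state(); Rt=R.from_quat(s["orientation"]).as_matrix()
c=cal("wrist"); im=robot.get_image("wrist"); cv2.imwrite("pics/w1.png",cv2.resize(im[:,:,::-1],(800,600)))
for k,z in dict(plunger_top=.074,tab=.092,plate=.092,pinch=.092,ball=.053,saddle=.048).items():
    for d in robot.landmark_of("wrist",k)[:4]:
        p=atz("wrist",d["position"],z,c)
        if d["p"]>.2: print(k,round(d["p"],2),np.round(d["position"]),p, Rt.T@(p-s["tcp_pos"])/.04)
print(s["time"],s["tcp_pos"],s["width"])
E
```

```text
time: 2.97
tcp_pos: [0.4798, -0.2394, 0.1857]
orientation: [0.986, 0.169, -0.0, 0.0]
wrist_force: [0.4, 0.5, 0.0]
width: 0.074
grasp_force: 0.0
plunger_top 0.79 [195. 432.] [ 0.5349 -0.3906  0.074 ] [0.0425 4.0208 2.7931]
plunger_top 0.71 [186. 289.] [ 0.4914 -0.2441  0.074 ] [0.2361 0.2057 2.7919]
tab 0.68 [48. 72.] [0.5625 0.0184 0.092 ] [ 4.0977 -5.3908  2.3386]
plate 0.64 [60. 90.] [ 0.5539 -0.0112  0.092 ] [ 3.6488 -4.7638  2.339 ]
plate 0.55 [56. 35.] [0.5458 0.0701 0.092 ] [ 4.135  -6.7483  2.3382]
pinch 0.56 [49. 45.] [0.5555 0.0571 0.092 ] [ 4.2558 -6.3617  2.3382]
ball 0.49 [ 36. 371.] [ 0.6671 -0.2727  0.053 ] [4.1412 2.3423 3.3159]
ball 0.33 [54. 79.] [0.5577 0.0342 0.053 ] [ 4.1169 -5.8025  3.3135]
2.9667 [ 0.4798 -0.2394  0.1857] 0.07355207077687437
```

View pics/w1.png

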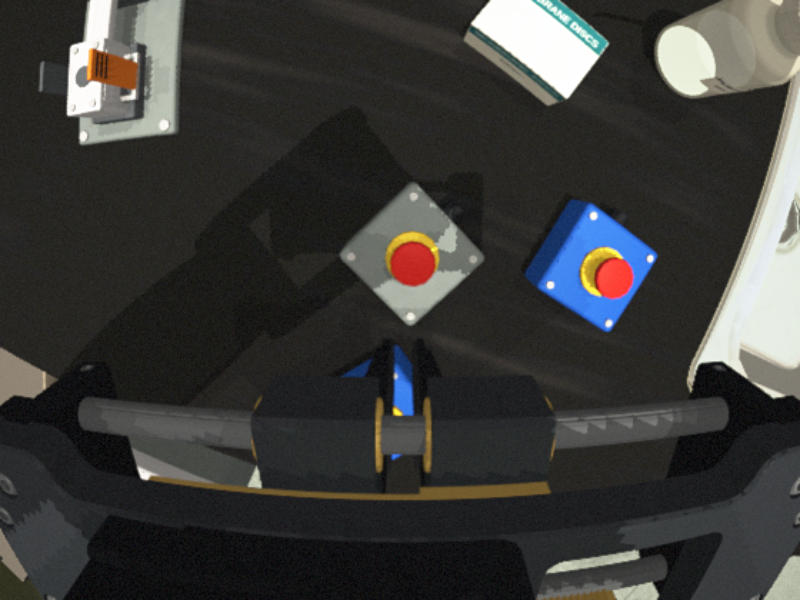

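The wrist view puts the red plunger of the grey box at (413,264) of 800x600, which matches the network's (0.491,-0.244). The blue look-alike is at the right (613,278). The coupler, with its orange tab, is at top left. I'll press the grey box's plunger.

```bash
python3 -m inch '0.24 0.2 1 0 0 0 0;0.24 0.2 2 0 0 0 0;0.24 0.2 2.6 0 0 0 0;0.24 0.2 2.8 0 0 0 0;0.24 0.2 2.95 0 0 0 0;0.24 0.2 3.08 0 0 0 0;0.24 0.2 3.12 0 0 0 0;0.24 0.2 3.12 0 0 0 0'
```

```text
time: 3.98
tcp_pos: [0.4925, -0.2444, 0.0623]
orientation: [0.986, 0.169, 0.001, 0.001]
wrist_force: [0.5, 0.8, 0.1]
width: 0.006
grasp_force: 0.0
```

Run:
```python
from h import *
s=robot.read_state();print(s["wrist_force"],s["wrist_torque"],s["tcp_pos"])
im=robot.get_image("wrist"); cv2.imwrite("pics/w2.png",cv2.resize(im[:,:,::-1],(800,600)))
s=robot.read_state();print(s["wrist_force"],s["tcp_pos"])
```

```text
[0.54692381 0.80215458 0.1003558 ] [ 0.02050056 -0.01871281  0.01860102] [ 0.4925234  -0.24437988  0.06234545]
[-0.03895003 -0.70064666 -0.0829171 ] [ 0.49265527 -0.24443031  0.0625897 ]
```

View pics/w2.png

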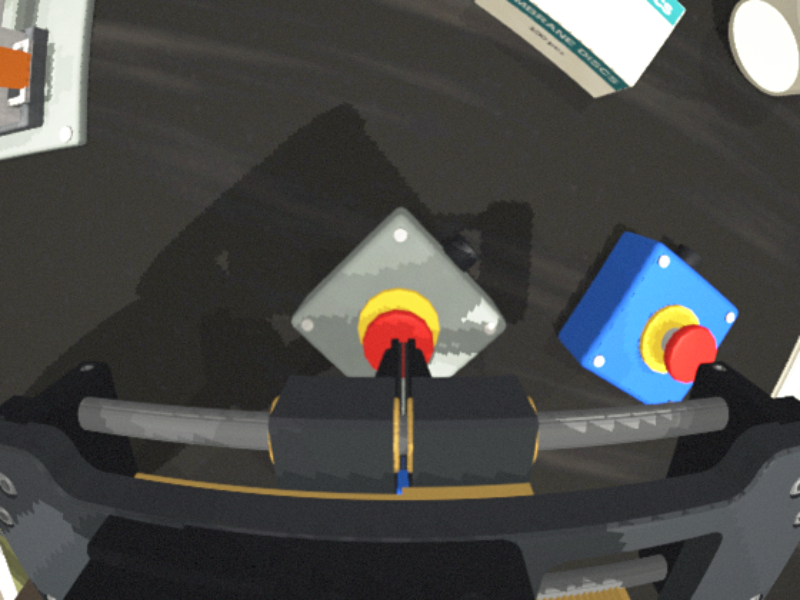

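The wrist view shows the finger tips on the middle of the red plunger, around (399,345). The force reads near zero, so I'll press slightly further and check the plunger's height from its apparent width.

```bash
python3 -m inch '0 0 0.04 0 0 0 0;0 0 0.04 0 0 0 0;0 0 0.04 0 0 0 0'
python3 - <<'E'
from h import *
s=robot.read_state();print(s["wrist_force"],s["wrist_torque"],s["tcp_pos"])
c=cal("wrist"); im=robot.get_image("wrist"); 
h=cv2.cvtColor(im,cv2.COLOR_RGB2HSV); m=((h[...,0]<6)|(h[...,0]>174))&(h[...,1]>180)&(h[...,2]>60)
n,l,st,ce=cv2.connectedComponentsWithStats(m.astype(np.uint8))
print([(x.tolist(),y.round(1).tolist()) for x,y in zip(st[1:],ce[1:]) if x[4]>80])
Rt=R.from_quat(s["orientation"]).as_matrix()
for z in (.074,.068,.062):
  q=[proj("wrist",np.array([.4914,-.2441,z])+Rt@[16*np.cos(a)/1e3,16*np.sin(a)/1e3,0],c) for a in np.arange(0,6.3,.1)]
  print(z,np.min(q,0),np.max(q,0),np.ptp(q,0))
E
```

```text
time: 4.28
tcp_pos: [0.4919, -0.2439, 0.0599]
orientation: [0.986, 0.169, 0.0, 0.0]
wrist_force: [-0.2, -0.1, 0.5]
width: 0.004
grasp_force: 0.0
[-0.24889591 -0.09211953  0.49064983] [ 0.01698796 -0.01959185 -0.0227533 ] [ 0.49193148 -0.24389151  0.0599125 ]
[([255, 218, 50, 41, 1141], [278.3, 234.7]), ([468, 229, 37, 40, 597], [485.5, 246.4])]
0.074 [220.09857198 253.60817011] [267.83494564 305.29242064] [47.73637366 51.68425053]
0.068 [217.09570635 254.35779495] [263.75696683 304.63617962] [46.66126049 50.27838467]
0.062 [214.25871618 255.06989731] [259.88053918 304.01310475] [45.621823   48.94320744]
```

Run:
```python
from h import *
np.set_printoptions(precision=4,suppress=True)
s=robot.read_state(); c=cal("wrist");Rt=R.from_quat(s["orientation"]).as_matrix(); p=np.array(s["tcp_pos"])
K,r,t=c; Rc=R.from_rotvec(r).as_matrix(); o=-Rc.T@t
print("cam in tool",Rt.T@(o-p),"axis",Rt.T@Rc.T@[0,0,1],K,"tcp px",proj("wrist",p,c),proj("wrist",p-Rt@[0,0,.019],c))
# first view pose
R1=R.from_quat([.986,.169,0,0]).as_matrix(); p1=np.array([.4798,-.2394,.1857])
Tc=Rc@Rt; R1c=Tc@R1.T; o1=p1+R1@(Rt.T@(o-p)); c1=(K,R.from_matrix(R1c).as_rotvec(),-R1c@o1)
for f,cc in (("pics/w1.png",c1),("pics/w2.png",c)):
  im=cv2.resize(cv2.imread(f),(560,420)); h=cv2.cvtColor(im,cv2.COLOR_BGR2HSV); m=((h[...,0]<6)|(h[...,0]>174))&(h[...,1]>180)&(h[...,2]>60)
  n,l,st,ce=cv2.connectedComponentsWithStats(m.astype(np.uint8)); print([(x.tolist(),y.round(1).tolist()) for x,y in zip(st[1:],ce[1:]) if x[4]>80])
for z in (.074,.068,.062,.05,.04,0.03):
  a=atz("wrist",[171.,289],z,c1); b=atz("wrist",[217.5,279.5],z,c); print(z,a,b)
print(tri([ray("wrist",[185,289],c1),ray("side",[185,314])]))
```

```text
cam in tool [ 0.0762  0.0012 -0.2001] axis [-0.2728  0.0013  0.9621] [[325.1923   0.     281.8489]
 [  0.     325.1923 207.2365]
 [  0.       0.       1.    ]] tcp px [235.7251 279.5192] [246.9184 279.3368]
[([274, 170, 30, 30, 705], [288.5, 184.1]), ([417, 181, 26, 27, 554], [429.2, 194.1])]
[([255, 217, 48, 42, 1123], [276.9, 234.1]), ([465, 228, 37, 39, 620], [483.5, 246.8])]
0.074 [ 0.5056 -0.2393  0.074 ] [ 0.508  -0.2382  0.074 ]
0.068 [ 0.5047 -0.2398  0.068 ] [ 0.5062 -0.2388  0.068 ]
0.062 [ 0.5038 -0.2403  0.062 ] [ 0.5044 -0.2394  0.062 ]
0.05 [ 0.502  -0.2412  0.05  ] [ 0.5008 -0.2406  0.05  ]
0.04 [ 0.5005 -0.242   0.04  ] [ 0.4978 -0.2416  0.04  ]
0.03 [ 0.4991 -0.2428  0.03  ] [ 0.4948 -0.2426  0.03  ]
[ 0.4938 -0.2434  0.0634]
```

The top edge fits a plunger that is partly pressed or not yet touched. I'll go down in small steps until the force shows.

```bash
python3 -m inch '0 0 0.04 0 0 0 0;0 0 0.06 0 0 0 0;0 0 0.06 0 0 0 0';python3 -m inch '0 0 0.04 0 0 0 0;0 0 0.06 0 0 0 0;0 0 0.06 0 0 0 0'
python3 - <<'E'
from h import *
c=cal("wrist"); im=robot.get_image("wrist"); cv2.imwrite("pics/w3.png",cv2.resize(im[150:330,160:400,::-1],(800,600)))
E
```

```text
time: 4.58
tcp_pos: [0.4914, -0.2436, 0.0565]
orientation: [0.986, 0.169, -0.0, -0.0]
wrist_force: [-0.9, 0.5, -0.6]
width: 0.005
grasp_force: 0.0
time: 4.83
tcp_pos: [0.4914, -0.2436, 0.0541]
orientation: [0.986, 0.169, -0.0, -0.0]
wrist_force: [-0.3, -0.2, -0.6]
width: 0.009
grasp_force: 0.0
```

View pics/w3.png

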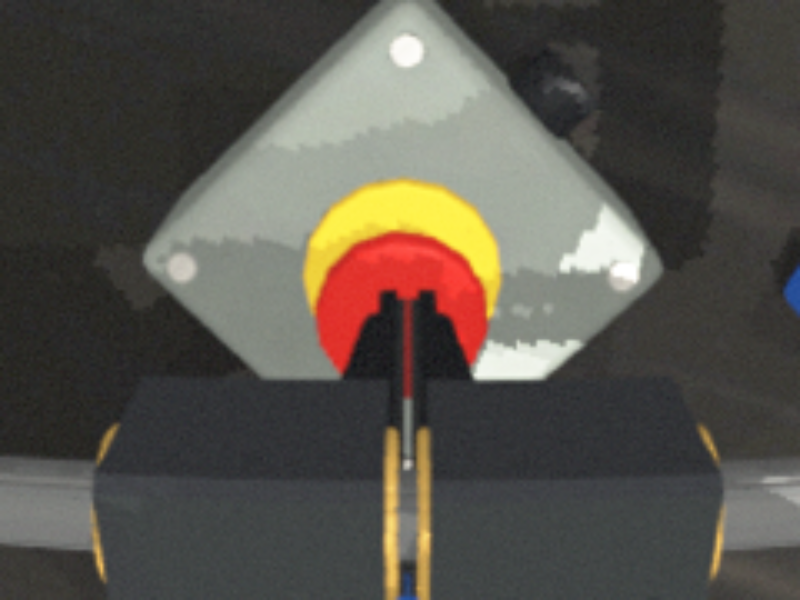

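The wrist crop shows the tips at (407,295) in front of the red disc, with no resistance even at z=0.054. I need a sideways view.

Run:
```python
from h import *
np.set_printoptions(precision=4,suppress=True)
s=robot.read_state();print(s["time"],s["tcp_pos"],proj("side",s["tcp_pos"]),proj("scene",s["tcp_pos"]), proj("side",[.4914,-.2441,.062]), s["joint_torque"])
im=robot.get_image("side"); im2=robot.get_image("scene")
cv2.imwrite("pics/s3.png",np.vstack([cv2.resize(im[140:215,250:390,::-1],(560,300),interpolation=2),cv2.resize(im2[150:225,290:430,::-1],(560,300),interpolation=2)]))
```

```text
4.8833 [ 0.4914 -0.2436  0.0542] [187.1575 315.6653] [199.0198 345.7356] [185.1643 315.8165] [ -0.0006 -33.6655 -32.6703   0.0782  -0.0259  -0.    ]
```

View pics/s3.png

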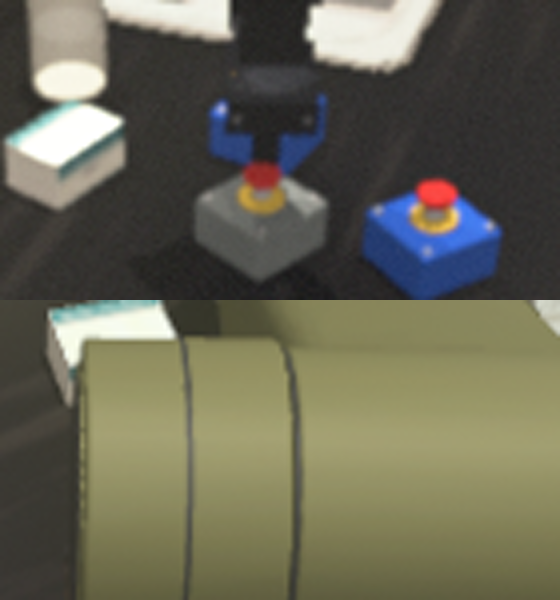

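The side crop shows the red cap at (262,175) with dark fingers right above or behind it, and the cap looks to be still up. I'll compare the red blob in the side view before and now.

Run:
```python
from h import *
np.set_printoptions(precision=4,suppress=True)
now=robot.get_image("side")[:,:,::-1].copy(); cv2.imwrite("pics/side4.png",now)
for im in (cv2.imread("pics/side0.png"),now):
  h=cv2.cvtColor(im,cv2.COLOR_BGR2HSV)
  for nm,m in (("red",((h[...,0]<7)|(h[...,0]>172))&(h[...,1]>140)&(h[...,2]>50)),("yel",(h[...,0]>12)&(h[...,0]<35)&(h[...,1]>130)&(h[...,2]>60))):
    m[:, :290]=0;m[:,400:]=0;m[:145]=0;m[220:]=0
    n,l,st,ce=cv2.connectedComponentsWithStats(m.astype(np.uint8)); print(nm,[(x.tolist(),y.round(1).tolist()) for x,y in zip(st[1:],ce[1:]) if x[4]>8])
K,r,t=cal("side"); print("sidecam",-R.from_rotvec(r).as_matrix().T@t)
for P in ([.4914,-.2441,.074],[.4914,-.2441,.062],[.4914,-.2441,.051],[.4914,-.2441,0.0]): print(P,proj("side",P),proj("wrist",P))
for k in ("plunger_top","hitch","filter_box"):
  for n in("side","wrist"):
    robot.get_image(n)
    print(k,n,[(round(d["p"],2),d["position"]) for d in robot.landmark_of(n,k)[:3]])
```

```text
red [([313, 157, 9, 6, 43], [317.1, 159.3]), ([311, 180, 9, 7, 49], [315.0, 183.1]), ([354, 185, 11, 7, 60], [358.8, 187.8])]
yel [([313, 163, 9, 5, 25], [317.0, 165.6]), ([310, 186, 11, 7, 41], [314.9, 189.4]), ([353, 191, 11, 7, 35], [357.9, 194.7])]
red [([311, 180, 9, 7, 45], [315.0, 183.2]), ([354, 185, 11, 7, 59], [358.7, 187.8])]
yel [([310, 186, 11, 7, 45], [314.8, 189.6]), ([353, 191, 11, 7, 34], [358.0, 194.8])]
sidecam [0.1882 0.7559 0.7798]
[0.4914, -0.2441, 0.074] [182.168  315.9612] [247.7604 279.8049]
[0.4914, -0.2441, 0.062] [185.1643 315.8165] [240.4117 279.8979]
[0.4914, -0.2441, 0.051] [187.8799 315.6854] [234.3372 279.9751]
[0.4914, -0.2441, 0.0] [200.0963 315.0955] [212.3664 280.2574]
plunger_top side [(0.67, [327.7, 222.8]), (0.6, [187.5, 361.5]), (0.4, [187.2, 314.9])]
plunger_top wrist [(0.72, [245.4, 280.6]), (0.7, [253.4, 489.8])]
hitch side [(0.91, [248.5, 263.1])]
hitch wrist [(0.65, [59.4, 18.6])]
filter_box side [(0.75, [184.7, 261.6]), (0.15, [183.5, 314.9])]
filter_box wrist [(0.92, [6.8, 398.5])]
```

The plunger has not moved: both cameras put its top at z=0.074, so the real tips have not touched it yet. I'm descending in small steps, guarded by the force reading.

```bash
python3 -m inch '0 0 0.05 0 0 0 0;0 0 0.1 0 0 0 0;0 0 0.1 0 0 0 0' ; python3 -m inch '0 0 0.05 0 0 0 0;0 0 0.1 0 0 0 0;0 0 0.1 0 0 0 0' | grep -E "tcp|force"
```

```text
time: 5.88
tcp_pos: [0.4912, -0.2435, 0.0498]
orientation: [0.986, 0.169, -0.0, -0.0]
wrist_force: [0.1, -0.1, -0.6]
width: 0.002
grasp_force: 0.0
tcp_pos: [0.4912, -0.2435, 0.0459]
wrist_force: [-0.1, -0.1, -0.6]
grasp_force: 0.0
```

Run:
```python
from h import *
np.set_printoptions(precision=4,suppress=True)
im=robot.get_image("side")[:,:,::-1].copy(); h=cv2.cvtColor(im,cv2.COLOR_BGR2HSV)
m=((h[...,0]<7)|(h[...,0]>172))&(h[...,1]>140)&(h[...,2]>50);m[:, :290]=0;m[:,400:]=0;m[:145]=0;m[220:]=0
n,l,st,ce=cv2.connectedComponentsWithStats(m.astype(np.uint8)); print([(x.tolist(),y.round(1).tolist()) for x,y in zip(st[1:],ce[1:]) if x[4]>8])
w=robot.get_image("wrist")[:,:,::-1]
cv2.imwrite("pics/s5.png",np.hstack([cv2.resize(im[130:214,275:359],(400,400),interpolation=2),cv2.resize(w[190:290,232:332],(400,400),interpolation=2)]))
```

```text
[([311, 182, 9, 5, 29], [315.1, 184.1]), ([354, 185, 11, 7, 61], [358.9, 187.8])]
```

View pics/s5.png

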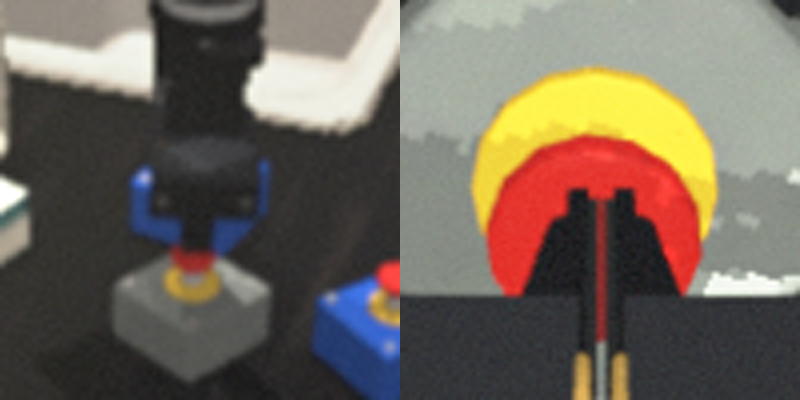

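The side crop now shows the tips covering the back of the red cap at (193,255), so the visible finger ends sit about 25–28 mm above the reported TCP. I'll keep going down under the force guard.

```bash
for i in 1; do python3 -m inch '0 0 0.05 0 0 0 0;0 0 0.1 0 0 0 0;0 0 0.1 0 0 0 0' | grep -E "tcp|wrist"; done; python3 -m inch '0 0 0.05 0 0 0 0;0 0 0.1 0 0 0 0;0 0 0.1 0 0 0 0' | grep -E "tcp|wrist"
```

```text
tcp_pos: [0.4919, -0.2439, 0.0428]
wrist_force: [-0.7, 0.1, 4.3]
tcp_pos: [0.492, -0.2439, 0.0388]
wrist_force: [-1.0, 0.9, 4.8]
```

Contact came near TCP z≈0.044, with the plunger's spring force showing. I'm pressing to the end stop.

```bash
python3 -m inch '0 0 0.05 0 0 0 0;0 0 0.1 0 0 0 0;0 0 0.15 0 0 0 0;0 0 0.15 0 0 0 0' | grep -E "tcp|wrist"; python3 -m inch '0 0 0.03 0 0 0 0;0 0 0.06 0 0 0 0;0 0 0.06 0 0 0 0' | grep -E "tcp|wrist"
```

```text
tcp_pos: [0.492, -0.244, 0.0334]
wrist_force: [-2.7, 1.4, 9.0]
tcp_pos: [0.4921, -0.244, 0.0331]
wrist_force: [-7.8, 3.9, 19.4]
```

```bash
python3 -m inch '0 0 0.03 0 0 0 0;0 0 0.05 0 0 0 0;0 0 0.05 0 0 0 0' | grep -E "time|tcp|wrist"
```

```text
time: 7.57
tcp_pos: [0.4922, -0.2441, 0.033]
wrist_force: [-11.6, 6.6, 28.1]
```

The force rose to 28 N with z stopped at 0.033, so the plunger is on its stop after a full 12 mm stroke. The real tips are therefore about 29 mm above the reported TCP. I'm retracting, opening and moving over to the coupler.

```bash
python3 -m inch '0 0 -1 0 0 0 0;0 0 -2 0 0 0 0;0 0 -3 0 0 0 0;0 0 -4 0 0 0 0;0.9 -1.6 -4.3 0 0 0 85;1.8 -3.2 -4.3 0 0 0 85;2.4 -4.3 -4.3 0 0 0 85;2.7 -5 -4.3 0 0 0 85'; python3 -m inch '0.9 -1.4 0 0 0 0 85;0.9 -1.4 0 0 0 0 85;0.9 -1.4 0 0 0 0 85;0.9 -1.4 0 0 0 0 85'
python3 - <<'E'
from h import *
np.set_printoptions(precision=4,suppress=True)
for rep in range(1):
  s=robot.read_state(); Rt=R.from_quat(s["orientation"]).as_matrix()
  c=cal("wrist"); im=robot.get_image("wrist"); cv2.imwrite("pics/w6.png",cv2.resize(im[:,:,::-1],(800,600)))
  for k,z in dict(tab=.092,plate=.092,pinch=.092,ball=.053,saddle=.048,tow_bar=.03,hitch=0).items():
    for d in robot.landmark_of("wrist",k)[:2]:
        p=atz("wrist",d["position"],z,c)
        if d["p"]>.2: print(k,round(d["p"],2),np.round(d["position"]),p, Rt.T@(p-s["tcp_pos"])/.04)
print(s["time"],s["tcp_pos"],s["width"])
E
```

```text
time: 8.23
tcp_pos: [0.5187, -0.0785, 0.1988]
orientation: [0.986, 0.168, 0.0, 0.0]
wrist_force: [0.1, 0.6, -0.3]
width: 0.226
grasp_force: 0.0
time: 8.57
tcp_pos: [0.5337, -0.0141, 0.198]
orientation: [0.985, 0.17, -0.001, 0.0]
wrist_force: [0.4, -0.9, 0.3]
width: 0.509
grasp_force: 0.0
tab 0.89 [154. 258.] [0.5654 0.0198 0.092 ] [ 1.0349 -0.5339  2.6491]
plate 0.57 [156. 204.] [0.5472 0.0685 0.092 ] [ 1.0142 -1.8327  2.6491]
pinch 0.91 [155. 222.] [0.5536 0.0518 0.092 ] [ 1.0241 -1.3859  2.6491]
pinch 0.49 [ 73. 230.] [0.6306 0.0696 0.092 ] [ 2.988  -1.1605  2.6469]
saddle 0.75 [ 72. 233.] [0.6356 0.0761 0.048 ] [ 3.1605 -1.2724  3.7467]
tow_bar 0.96 [149. 234.] [0.5541 0.0496 0.03  ] [ 1.0187 -1.3309  4.1991]
hitch 0.94 [145. 241.] [0.5572 0.0462 0.    ] [ 1.0641 -1.2248  4.9491]
hitch 0.57 [153. 260.] [0.5553 0.0203 0.    ] [ 0.8037 -0.6294  4.9494]
8.5667 [ 0.5337 -0.0141  0.198 ] 0.5090211127660823
```

View pics/w6.png

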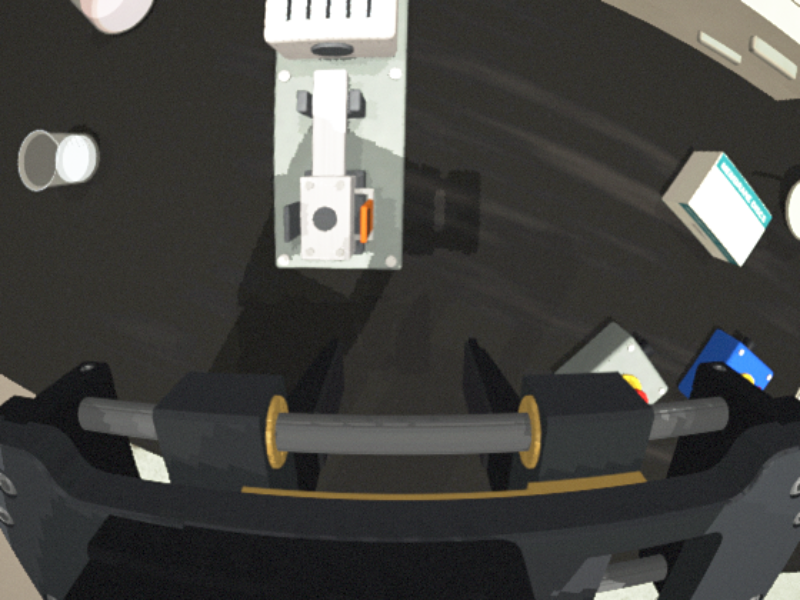

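The wrist view shows the coupler at (325,218) of 800x600, with its orange tab on the right at (366,220), the dark plate on the left at (292,220) and the tongue running straight up, parallel to the tool's x within about 1–2°. The coordinates agree with the given sizes. I'm moving above it at a safe height and re-measuring.

```bash
python3 -m inch '1.02 -1.32 0 0 0 0 85;1.02 -1.32 0 0 0 0 85;1.02 -1.32 0.6 0 0 0 85;1.02 -1.32 1.4 0 0 0 85;1.02 -1.32 2 0 0 0 85;1.02 -1.32 2.2 0 0 0 85;1.02 -1.32 2.2 0 0 0 85'
python3 - <<'E'
from h import *
np.set_printoptions(precision=4,suppress=True)
for rep in range(2):
  s=robot.read_state(); Rt=R.from_quat(s["orientation"]).as_matrix()
  c=cal("wrist"); im=robot.get_image("wrist"); cv2.imwrite("pics/w7.png",cv2.resize(im[:,:,::-1],(800,600)))
  for k,z in dict(tab=.092,plate=.092,pinch=.092,saddle=.048,tow_bar=.03,hitch=0).items():
    for d in robot.landmark_of("wrist",k)[:2]:
        p=atz("wrist",d["position"],z,c)
        if d["p"]>.2: print(k,round(d["p"],2),np.round(d["position"]), Rt.T@(p-s["tcp_pos"])/.04)
print(s["time"],s["tcp_pos"],s["width"])
E
```

```text
time: 9.55
tcp_pos: [0.5527, 0.0479, 0.1079]
orientation: [0.986, 0.168, -0.003, -0.0]
wrist_force: [0.5, 1.1, 0.2]
width: 0.892
grasp_force: 0.0
tab 0.71 [225. 325.] [0.0552 0.8069 0.3961]
plate 0.69 [223. 247.] [ 0.089  -0.578   0.3985]
pinch 0.86 [226. 276.] [ 0.0221 -0.0698  0.3979]
pinch 0.55 [224. 322.] [0.0703 0.7545 0.3961]
tow_bar 0.69 [202. 280.] [0.062  0.001  1.9476]
tab 0.66 [228. 322.] [-0.0438  0.7579  0.5188]
plate 0.87 [226. 249.] [-0.0172 -0.5532  0.5175]
pinch 0.63 [227. 274.] [-0.0291 -0.0951  0.5179]
saddle 0.55 [202. 280.] [0.1496 0.0028 1.6186]
saddle 0.36 [225. 249.] [-0.3702 -0.6665  1.6164]
tow_bar 0.9 [204. 276.] [-0.0256 -0.0802  2.068 ]
9.9 [0.556  0.0481 0.1127] 0.8956824115924817
```

View pics/w7.png

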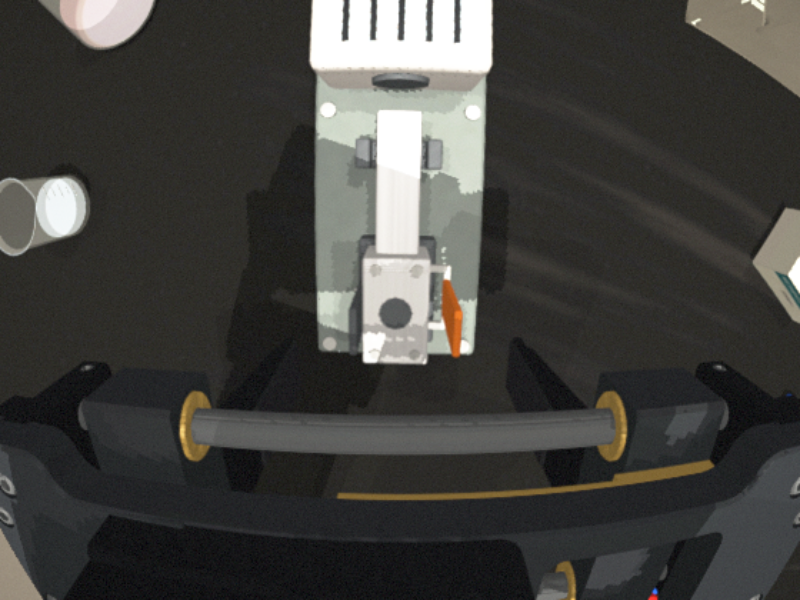

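The coupler is centred under the tool: pinch offset is about 0 ± 1 mm in x and y, and the tongue at (398,180) is parallel to tool x. I'm descending, then closing.

```bash
python3 -m inch '0 0 0.5 0 0 0 85;0 0 1 0 0 0 85;0 0 1.4 0 0 0 85;0 0 1.7 0 0 0 85;0 0 1.7 0 0 0 85;0 0 1.7 0 0 0 85;0 0 1.7 0 0 0 85' 30;  python3 - <<'E'
from h import *
np.set_printoptions(precision=4,suppress=True)
s=robot.read_state(); Rt=R.from_quat(s["orientation"]).as_matrix();print(s["tcp_pos"],s["wrist_force"])
c=cal("wrist"); robot.get_image("wrist")
for k,z in dict(tab=.092,plate=.092,pinch=.092).items():
    for d in robot.landmark_of("wrist",k)[:1]: print(k,d["p"],d["position"],Rt.T@(atz("wrist",d["position"],z,c)-s["tcp_pos"])/.04)
E
```

```text
time: 10.83
tcp_pos: [0.5557, 0.0482, 0.0439]
orientation: [0.986, 0.169, 0.001, 0.0]
wrist_force: [0.6, -0.3, -0.0]
width: 0.892
grasp_force: 0.0
[0.5557 0.0482 0.0439] [ 0.6298 -0.2537 -0.0309]
tab 0.66 [270.0, 334.0] [-0.0291  0.722  -1.2019]
plate 0.95 [270.6, 234.7] [-0.0373 -0.5824 -1.2026]
pinch 0.85 [272.2, 273.6] [-0.0542 -0.0712 -1.2024]
```

```bash
python3 -m inch '-0.03 -0.03 0 0 0 0 60;-0.03 -0.03 0 0 0 0 60;-0.03 -0.03 0 0 0 0 60;-0.03 -0.03 0 0 0 0 50;-0.03 -0.03 0 0 0 0 50;-0.03 -0.03 0 0 0 0 50;-0.03 -0.03 0 0 0 0 40;-0.03 -0.03 0 0 0 0 40' 30; python3 -m inch '0 0 0 0 0 0 30;0 0 0 0 0 0 30;0 0 0 0 0 0 30;0 0 0 0 0 0 30;0 0 0 0 0 0 30'
```

```text
time: 11.7
tcp_pos: [0.5533, 0.0497, 0.0433]
orientation: [0.986, 0.168, 0.0, -0.001]
wrist_force: [-1.7, 1.9, 1.3]
width: 0.468
grasp_force: 30.0
time: 12.12
tcp_pos: [0.5533, 0.0496, 0.0433]
orientation: [0.986, 0.169, 0.0, -0.001]
wrist_force: [-3.0, 3.8, 6.2]
width: 0.466
grasp_force: 30.0
```

Width is 44.3 mm at 30 N, which means the latch is fully pulled. I'm lifting slowly.

```bash
python3 -m inch '0 0 0 0 0 0 30;0 0 -0.05 0 0 0 30;0 0 -0.1 0 0 0 30;0 0 -0.17 0 0 0 30;0 0 -0.24 0 0 0 30;0 0 -0.3 0 0 0 30;0 0 -0.3 0 0 0 30' 40
```

```text
time: 12.7
tcp_pos: [0.5535, 0.0487, 0.0552]
orientation: [0.986, 0.168, 0.0, 0.0]
wrist_force: [0.1, 0.2, -3.3]
width: 0.461
grasp_force: 39.9
```

```bash
python3 -m inch '0 0 -0.2 0 0 0 30;0 0 -0.5 0 0 0 30;0 0 -0.8 0 0 0 30;0 0 -1.1 0 0 0 30;0 0 -1.4 0 0 0 30;0 0 -1.7 0 0 0 30;0 0 -2 0 0 0 30;0 0 -2.2 0 0 0 30'; python3 -m inch '0 0 0 0 0 0 30;0 0 0 0 0 0 30;0 0 0 0 0 0 30;0 0 0 0 0 0 30;0 0 0 0 0 0 30;0 0 0 0 0 0 30'
python3 - <<'E'
from h import *
a=robot.get_image("side")[:,:,::-1];b=robot.get_image("wrist")[:,:,::-1]
cv2.imwrite("pics/f.png",np.hstack([cv2.resize(a[140:290,170:320],(400,400)),cv2.resize(b,(400,300))[:, :] if 0 else cv2.resize(b[60:340,140:420],(400,400))]))
for k in ("plunger_top","tow_bar"): print(k,robot.landmark_of("side",k)[:2] if robot.get_image("side") is not None else 0)
E
```

```text
time: 13.37
tcp_pos: [0.5541, 0.049, 0.1453]
orientation: [0.986, 0.169, 0.001, 0.0]
wrist_force: [0.1, -1.2, -4.1]
width: 0.46
grasp_force: 39.9
time: 13.87
tcp_pos: [0.5528, 0.049, 0.142]
orientation: [0.986, 0.169, -0.001, -0.0]
wrist_force: [0.1, -0.3, -3.7]
width: 0.464
grasp_force: 39.9
plunger_top [{'position': [187.7, 357.7], 'p': 0.64}, {'position': [159.0, 317.3], 'p': 0.57}]
tow_bar [{'position': [215.6, 260.4], 'p': 0.92}]
```

View pics/f.png

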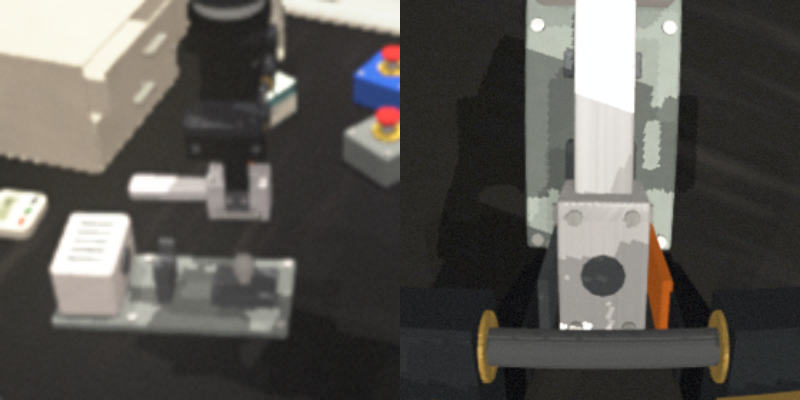

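The bar hangs level in the gripper, well above the bare ball at (243,268), and it was raised 0.099 m (z from 0.043 to 0.142). Handing in.

```bash
python3 -c "
from bench import robot
s=robot.read_state();print(s['tcp_pos'],s['width'],s['grasp_force']);print(robot.hand_in())"
```

```text
[0.55329767 0.04897442 0.14279576] 0.4647996034665643 39.933435916900635
the job is handed in; nothing more can be done
None
```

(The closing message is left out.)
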